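# Spin the charging carousel to the front and press the console home

### The job

Spin the round carousel by pushing the lugs on its rim until the charging cradle, with the flat handheld console lying in it, faces straight to the front at the tray's pointed tongue. Then push the console straight down until it is fully home, flush with the cradle's walls. Grasp and lift nothing, do not push on the console before it faces the front, and leave the remote and the hand grip lying in their trays and the mug and the cases where they stand.

Things in the scene. Friction and masses are not known exactly. Their poses are not given: they have to be found in the camera images.
- dock: Fixed mint-green square tray, 250 x 250 mm, 8 mm thick, on the work surface; origin at the centre of its underside, on the carousel's axis. A white pointed tongue, 22 mm wide (51 at its head), at most 8 mm high, sticks out of the middle of its front side along its own -x, to 248 mm from the axis: it marks the front. Its yaw varies; the tongue points roughly at the robot.
- disc: The carousel: mint-green disc, radius 118 mm, 12 mm thick, turns either way without stops about a vertical axis; stays where left. 2 to 3 N on a lug turns it. Origin: centre of its underside, 28 mm above the work surface (top at 40 mm). The cradle sits on its own -x side: it faces front when the disc's x axis points the same way as the tray's. The pedestal below is within 85 mm radius.
- lug (a point): Centre of one of six identical upright lugs on the rim, at 30, 90, 150, 210, 270, 330 degrees from the disc's own x axis, counter-clockwise from above; this is the one at 30. Each reaches from 112 to 142 mm radius, is 12 mm wide along the rim, and spans 28 to 58 mm above the work surface. Between lugs, outside the disc, the space is free down to the tray (8 mm).
- cradle_top (a point): Middle of the glossy white charging cradle (with a small spring clip outside) at the height of its walls' top, 60 mm above the work surface. Fixed on the disc, its middle 64 mm from the axis. Outside 66 mm radially x 112 mm along the rim; walls 4 mm thick, 20 mm high.
- console_top (a point): Centre of the top face of the flat handheld console (55 mm radially x 100 mm along the rim x 14 mm thick) lying screen up in the cradle. At the start this is 68 mm above the work surface, 8 mm proud of the cradle's walls; fully home it is flush with them (60 mm).
- console (a joint): How far the console has been pushed down in the cradle, m: 0 at the start, 0.008 fully home (flush). It moves only straight down, takes about 5 to 7 N, and stays where it is left.
- remote: Loose slim remote control, 38 x 122 x 16 mm, lying in a shallow tray (10 mm walls) on the disc, 8 mm from the axis on the disc's +x side, long side along the disc's y; origin at the centre of its underside.
- handgrip: Loose small rounded hand grip with a thumb stud, 36 x 72 x 28 mm (32 mm with the stud), lying in a shallow tray (10 mm walls) on the disc's +x side, 66 mm from the axis; origin at the centre of its underside. Top about 72 mm above the work surface.
- mug: Loose mug, 76 mm wide, 85 mm high, standing on the work surface to the left (+y) of the carousel; origin at the centre of its underside.
- cases: Loose pile of two flat cases, 105 x 170 mm and 29 mm high together, lying to the right (-y) of the carousel; origin at the centre of its underside.

How it is judged:
By the outcome, as a careful person would: the job done as asked, in the order asked, and still so for the second after the job is handed in, with the robot touching nothing.
It also fails if it takes over 72 s, if anything falls off the work surface, if the arm or the gripper's body presses on something with over 40 N, if the wrist force passes 120 N, or if a joint passes its speed limit or range.

### The arm

A 7-joint arm with a two-finger parallel gripper is mounted at the origin on the work surface. World frame = base frame: x ahead of the robot, y to its left, z up, the work surface at z = 0. Lengths are in m, angles in rad, forces in N, time in s.
With the tool pointing down it reaches from about 0.4 to 0.85 m from the base axis. Payload 10.4 kg.
Tool frame: the origin (TCP) lies at the very end of the fingers, on their centre line; the grasp point (between the pads) lies r.grasp_offset behind it (r.grasp_offset is the distance from the TCP to the grasp point, in m); z points along the fingers, y is the direction in which the jaws open and shut (so a half turn about z gives the same grasp; the last joint's range is limited). The gripper opens to 85 mm and grips with 20 to 120 N. Pads are 22 mm wide; open, the fingers measure 114 mm over their backs; the gripper's body (76 mm by 85 mm) begins 54 mm behind the grasp point. The pads swing forward as they close: fully open they stand 13 mm farther back than shut.
Start: joints at [1.295, 0.332, -0.065, 1.46, 0.022, 1.35, -0.088], TCP at [0.156, -0.605, 0.231] pointing down, gripper open.
Joint ranges: [-2.6, 2.6], [-0.5, 2.12], [-1.47, 1.34], [0.16, 2.42], [-1.27, 4.41], [0.06, 2.06], [-2.6, 2.6]. Speed limits (rad/s): [2.22, 2.22, 2.79, 2.79, 3.14, 3.14, 3.14].

### API

Orientations are given as a rotation vector (axis times angle).
In Python, from plant import r gives the robot as it stands. The module is installed in compiled form; this text tells all that it offers.
- The arm moves only by the tool send_rows, never from a script. Its argument "motion" is one flat list of numbers, 4 for each row, row after row: the shift along the tool's x, y, z in mm, then the turn about the tool's z in degrees. In form: [tx, ty, tz, spin, tx, ty, tz, spin, ...]. A call has 1 to 5 rows; each row is the pose to reach, as a shift and turn from the pose measured when the call began, along the tool's axes at that moment; what a row does not reach only later rows make up. A row lasts 1/10 s, in which the tool goes at most 50 mm and 8.59 degrees, less where a joint would pass 70% of its speed; a pose out of reach is approached as far as the arm can. A call with a gripper value outside its range is refused whole. "gripper" is the gripper command: -1 is shut, 1 is fully open, values between are in proportion, set as the call begins (left out, the last holds). The fingers move at their own pace and stop on an object; "force" is the grip in N (left out, the last holds). Time passes only in rows, so rows that repeat a pose let the fingers close. It gives the time, the measured TCP pose, the force and the opening at its end, in the units of the state.
- r.state(): the state, without advancing time (a new reading comes with each control period).
- r.get_image(name): name is "scene" or "side" or "wrist"; returns a dict with "frame" (400x640x3 uint8, red, green, blue), "mtx" (3x3 intrinsics, pixels), "k1" (the pictures are not rectified: a ray, as slopes to the right and down, at radius r is drawn at 1 + k1 r^2 times it, then the intrinsics apply), "cam_to_world" (4x4, takes a point from camera to world coordinates); the wrist camera has in their place "T_tool_cam" (4x4, takes a point from camera to tool coordinates, whose origin is the TCP and whose axes are the flange's). Camera axes: x right, y down, z forward; pixel columns grow to the right and rows downward; lengths in m; the calibration is good to about 2 mm. A picture is of the moment at which its call begins: read the wrist's pose just before it. There is no depth.
- r.finish_job(): hands the job in, once; it reports no verdict.
The state is a dict: "time": time; "qpos": joint angles; "joint_velocities": joint speeds; "joint_efforts": joint torques, N m; "tool_pos": TCP position; "ee_rot": TCP orientation; "wrist_force": force on the tool from outside, world axes, zero at the start; "ft_torque": the same for the moment, N m; "opening": finger opening in m.
Only numpy, scipy, OpenCV 4.12 (cv2) and the standard library are available. Lean on these libraries where they do the work, as an engineer would, in place of code of your own. Each camera call takes 0.05 s, during which the arm holds its last target.

## Working session

There is one attempt and no reset: what is moved stays moved. The work goes in short steps, Python scripts to look and compute and a tool call to move; the robot and the scene stay as the last step left them, time stands still between calls to the robot, and variables do not carry over. Pictures are saved under pics/ and viewed, and the job is handed in when it is done.

Besides the shell and the picture viewer there is one more tool, called after "Call:" as a command line: name --argument value ..., lists and objects as JSON in quotes. send_rows: Moves the arm, as the interface text tells. Its arguments: {"type":"object","properties":{"motion":{"type":"array","items":{"type":"number"}},"gripper":{"type":"number"},"force":{"type":"number"}},"required":["motion"]}

```bash
mkdir -p pics
python3 - <<'E'
from plant import r
import cv2,numpy as np
s=r.state()
for k in s: print(k,np.round(s[k],3))
print(r.grasp_offset)
for n in ["scene","side"]:
    d=r.get_image(n); cv2.imwrite(f"pics/{n}0.png",d["frame"][:,:,::-1]); print(n,d["mtx"],d["k1"],d["cam_to_world"])
    np.savez(f"{n}0.npz",**d)
d=r.get_image("wrist");print(d["T_tool_cam"])
E
```

```text
time 0.0
qpos [ 1.295  0.333 -0.065  1.461  0.022  1.35  -0.089]
joint_velocities [-0.001  0.     0.001 -0.001 -0.    -0.    -0.001]
joint_efforts [ 2.0000e-03 -6.2545e+01  5.0000e-02 -3.9162e+01  1.6000e-02  1.0000e-02
 -0.0000e+00]
tool_pos [ 0.156 -0.605  0.231]
ee_rot [-3.115 -0.396  0.   ]
wrist_force [ 0.409 -0.487  0.281]
ft_torque [ 0.019  0.008 -0.008]
opening 0.085
0.0187
scene [[417.2518714    0.         322.59799283]
 [  0.         417.2518714  206.84259917]
 [  0.           0.           1.        ]] -0.03947351354194955 [[ 0.72473081  0.49531688 -0.47898479  1.09335185]
 [ 0.68897069 -0.51165097  0.51335434 -0.5756647 ]
 [ 0.00920004 -0.70205019 -0.71206803  0.85294243]
 [ 0.          0.          0.          1.        ]]
side [[415.3385465    0.         327.03001686]
 [  0.         415.3385465  194.32949876]
 [  0.           0.           1.        ]] 0.02949906180017433 [[ 0.88985102 -0.32800405  0.31714114  0.19664037]
 [-0.45575708 -0.60668934  0.65131676 -0.82932883]
 [-0.02122839 -0.72411421 -0.6893533   0.92469575]
 [ 0.          0.          0.          1.        ]]
[[-1.09581856e-04 -9.64855575e-01 -2.62780723e-01  6.76632645e-02]
 [ 9.99999894e-01  1.19327331e-05 -4.60822268e-04  5.01594775e-04]
 [ 4.47762627e-04 -2.62780745e-01  9.64855471e-01 -1.41437762e-01]
 [ 0.00000000e+00  0.00000000e+00  0.00000000e+00  1.00000000e+00]]
```

View pics/scene0.png

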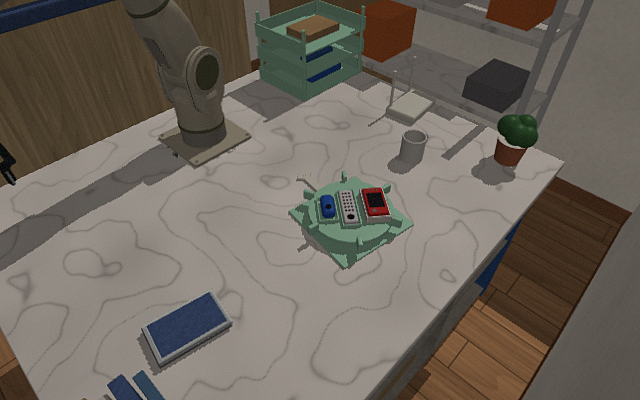

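View pics/side0.png

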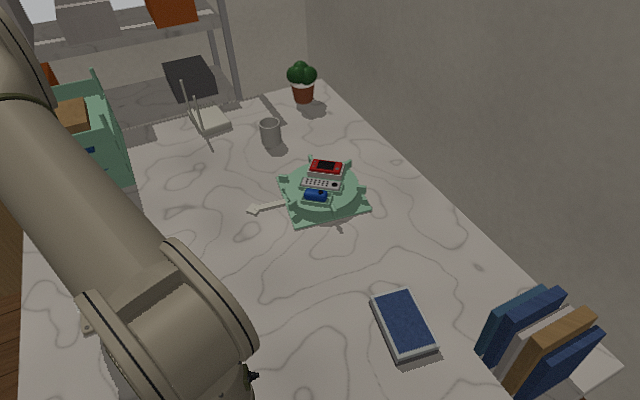

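Scene picture: the carousel is around (350,215), with the red console at (375,203), the remote at (348,207) and the blue grip at (327,206). Side picture: the tongue tip is near (248,210) and the red console near (326,166).

```bash
cat > h.py <<'E'
import numpy as np,cv2
def load(n): 
    d=np.load(n+".npz"); return {k:d[k] for k in d}
def ray(d,uv):
    K=d["mtx"];p=((uv[0]-K[0,2])/K[0,0],(uv[1]-K[1,2])/K[1,1]);p=np.array(p);q=p.copy()
    for _ in range(20): q=p/(1+d["k1"]*(q@q))
    T=d["cam_to_world"]; return T[:3,3],T[:3,:3]@np.array([q[0],q[1],1])
def onz(d,uv,z):
    o,v=ray(d,uv); return (o+v*(z-o[2])/v[2])[:2]
def proj(d,P):
    T=np.linalg.inv(d["cam_to_world"]);c=T[:3,:3]@np.array(P)+T[:3,3];q=c[:2]/c[2];q=q*(1+d["k1"]*(q@q))
    return d["mtx"][:2,:2]@q+d["mtx"][:2,2]
E
python3 - <<'E'
from h import *
for n,(x0,y0,w,h) in {"scene0":(280,165,140,110),"side0":(240,140,140,100)}.items():
    d=load(n);f=d["frame"][:,:,::-1]
    cv2.imwrite(f"pics/{n}_z.png",cv2.resize(f[y0:y0+h,x0:x0+w],None,fx=5.5,fy=5.4,interpolation=cv2.INTER_CUBIC))
    hsv=cv2.cvtColor(np.ascontiguousarray(f),cv2.COLOR_BGR2HSV)
    red=((hsv[...,0]<8)|(hsv[...,0]>172))&(hsv[...,1]>150)&(hsv[...,2]>60)
    m=np.zeros(red.shape,np.uint8);m[y0:y0+h,x0:x0+w]=red[y0:y0+h,x0:x0+w]*255
    c=max(cv2.findContours(m,0,2)[0],key=cv2.contourArea)
    print(n,"red",cv2.minAreaRect(c),cv2.boundingRect(c))
    pts=cv2.boxPoints(cv2.minAreaRect(c)); P=np.array([onz(d,p,.066) for p in pts]);print(P.round(3),P.mean(0))
    # mint mask hull
    g=(hsv[...,0]>55)&(hsv[...,0]<90)&(hsv[...,1]>50);m=np.zeros(red.shape,np.uint8);m[y0:y0+h,x0:x0+w]=g[y0:y0+h,x0:x0+w]*255
    c=max(cv2.findContours(m,0,2)[0],key=cv2.contourArea);hl=cv2.approxPolyDP(cv2.convexHull(c),3,True)[:,0]
    for p in hl: print(p,onz(d,p,.008).round(3))
E
```

```text
scene0 red ((375.2442932128906, 201.43629455566406), (30.24856185913086, 19.85719108581543), 75.3791275024414) (362, 188, 27, 28)
[[0.595 0.117]
 [0.621 0.17 ]
 [0.705 0.094]
 [0.68  0.045]] [0.65026605 0.10640931]
[343 171] [0.463 0.191]
[389 184] [0.602 0.243]
[412 223] [0.745 0.159]
[344 268] [ 0.71  -0.084]
[289 211] [ 0.468 -0.044]
[304 190] [0.437 0.046]
side0 red ((325.5461730957031, 166.13076782226562), (30.636579513549805, 11.783300399780273), 7.125016689300537) (310, 159, 32, 15)
[[0.594 0.109]
 [0.624 0.16 ]
 [0.702 0.095]
 [0.671 0.046]] [0.64767131 0.10241132]
[350 160] [0.768 0.154]
[365 186] [0.745 0.013]
[371 209] [ 0.708 -0.086]
[295 229] [ 0.468 -0.05 ]
[286 204] [0.485 0.059]
```

```bash
ls pics
```

```text
scene0.png
scene0_z.png
side0.png
side0_z.png
```

View pics/scene0_z.png

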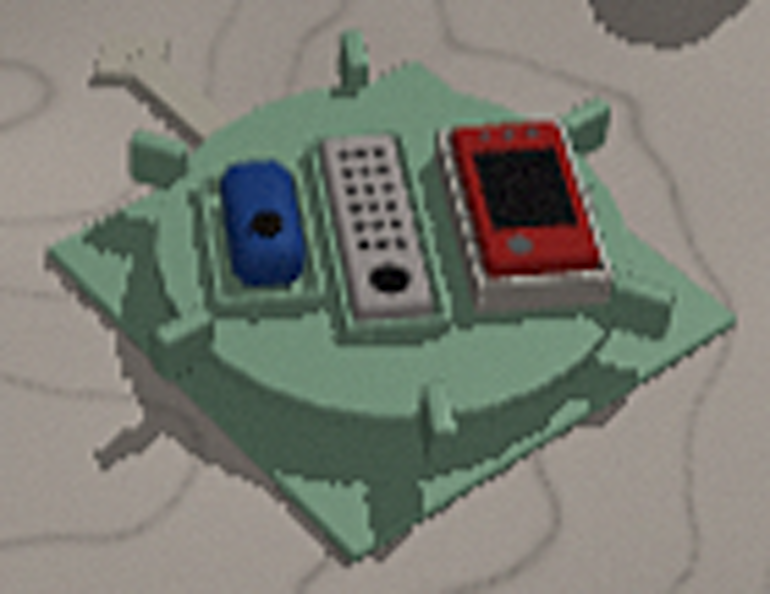

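View pics/side0_z.png

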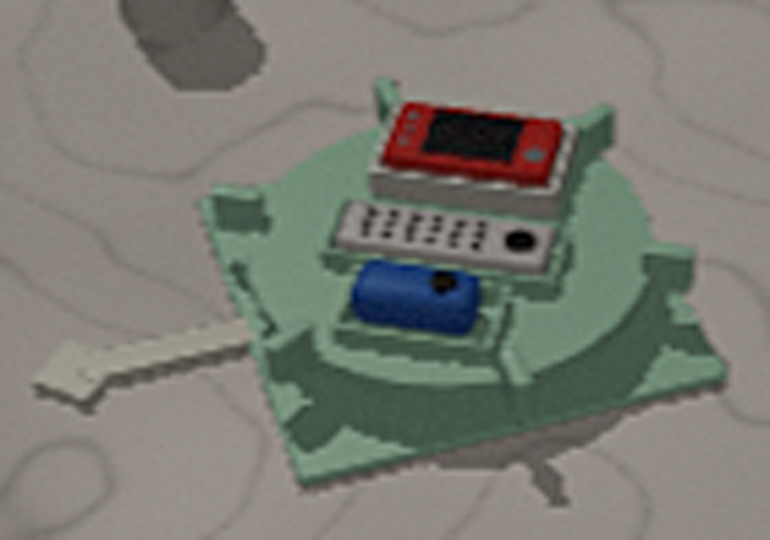

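```bash
cat >> h.py <<'E'
from scipy.spatial.transform import Rotation as R
def shift(s,P):
    return R.from_rotvec(s["ee_rot"]).inv().apply(np.array(P)-s["tool_pos"])*1000
E
python3 - <<'E'
from h import *
a=load("scene0");b=load("side0")
Z=lambda n,x,y:((280+x/5.5,165+y/5.4) if n=="a" else (240+x/5.5,140+y/5.4))
print("scene corners",[onz(a,Z("a",x,y),.008).round(4) for x,y in [(735,320),(355,557),(47,250)]])
print("side corners",[onz(b,Z("b",x,y),.008).round(4) for x,y in [(727,375),(302,485),(203,203)]])
print("tongue side",[onz(b,Z("b",x,y),.008).round(4) for x,y in [(35,385)]])
# lug tops
print("lugs scene",[onz(a,Z("a",x,y),.058).round(4) for x,y in [(350,38),(158,140),(185,328),(435,390),(645,290),(592,108)]])
print("lugs side",[onz(b,Z("b",x,y),.058).round(4) for x,y in [(387,85),(238,190),(292,342),(668,252),(598,115)]])
print("mug",onz(a,(413,134),.085),onz(b,(270,122),.085),"cases",onz(a,(187,325),.029),onz(b,(403,320),.029))
E
```

```text
scene corners [array([0.7507, 0.1586]), array([ 0.7118, -0.0838]), array([ 0.4683, -0.0459])]
side corners [array([ 0.7098, -0.0892]), array([ 0.4661, -0.0531]), array([0.5075, 0.1893])]
tongue side [array([0.3648, 0.0876])]
lugs scene [array([0.5045, 0.1435]), array([0.4881, 0.0156]), array([ 0.589 , -0.0678]), array([ 0.6977, -0.0164]), array([0.7287, 0.1016]), array([0.6311, 0.1884])]
lugs side [array([0.6318, 0.1834]), array([0.5129, 0.1348]), array([0.4891, 0.003 ]), array([ 0.7042, -0.0304]), array([0.7303, 0.0961])]
mug [0.55941849 0.40881983] [0.5744061  0.39803825] cases [ 0.57582587 -0.44803063] [ 0.57046332 -0.45065992]
```

Run:
```python
from h import *
from plant import r
s=r.state(); print(shift(s,(.545,-.063,.2)).round(1))
```

```text
[ 511.9 -427.4   31.1]
```

Call:
send_rows --motion '[38, -32, 2, 0, 76, -64, 4, 0, 114, -96, 6, 0, 152, -128, 8, 0, 190, -160, 10, 0]' --gripper -1

```text
time: 0.65
tool_pos: [0.3009, -0.4005, 0.2207]
ee_rot: [-3.116, -0.396, 0.001]
wrist_force: [1.1, -1.2, 1.1]
opening: 0.012
```

Call:
send_rows --motion '[38, -32, 2, 0, 76, -64, 4, 0, 114, -96, 6, 0, 152, -128, 8, 0, 190, -160, 10, 0]'

```text
time: 1.15
tool_pos: [0.4452, -0.1968, 0.2108]
ee_rot: [-3.116, -0.395, 0.0]
wrist_force: [0.2, -0.7, 0.0]
opening: 0.0
```

Run:
```python
from h import *
from plant import r
s=r.state(); print(s["time"],s["tool_pos"],s["ee_rot"],s["opening"],shift(s,(.545,-.063,.2)).round(1))
```

```text
1.15 [ 0.4452283  -0.19675884  0.21083933] [-3.11609804e+00 -3.95450878e-01  4.11758780e-04] 4.736158597676309e-05 [ 130.  -104.6   10.9]
```

Call:
send_rows --motion '[38, -31, 3, 0, 76, -62, 6, 0, 114, -93, 9, 0, 130, -105, 11, 0, 130, -105, 11, 0]'

```text
time: 1.65
tool_pos: [0.5458, -0.0588, 0.1992]
ee_rot: [-3.113, -0.404, 0.001]
wrist_force: [0.1, 0.4, 0.4]
opening: 0.0001
```

```bash
cat > look.py <<'E'
import sys
from h import *
from plant import r
def wrist(n):
    s=r.state(); d=r.get_image("wrist")
    T=np.eye(4);T[:3,:3]=R.from_rotvec(s["ee_rot"]).as_matrix();T[:3,3]=s["tool_pos"]
    d=dict(d);d["cam_to_world"]=T@d.pop("T_tool_cam"); np.savez(n+".npz",**d); cv2.imwrite(f"pics/{n}.png",d["frame"][:,:,::-1])
    print(s["time"],s["tool_pos"].round(4) if hasattr(s["tool_pos"],"round") else s["tool_pos"],np.round(s["ee_rot"],3)); return s,d
if __name__=="__main__":
    s,d=wrist(sys.argv[1])
E
python3 look.py w1;  python3 - <<'E'
from h import *
from plant import r
s=r.state(); print(shift(s,(.545,-.063,.044)).round(1))
E
```

```text
1.65 [ 0.5458 -0.0588  0.1992] [-3.113e+00 -4.040e-01  1.000e-03]
[ -0.3   1.9 155.3]
```

View pics/w1.png

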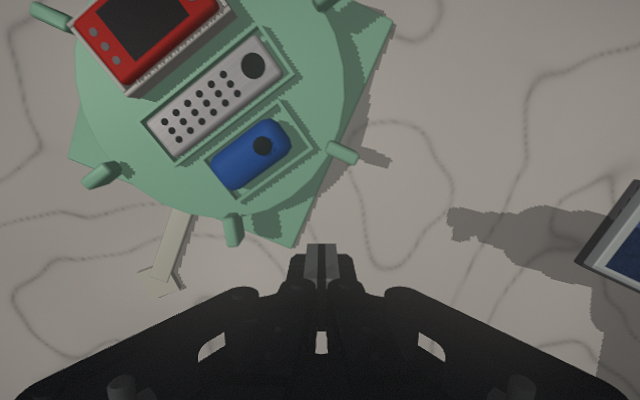

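Wrist view: the closed fingertips are at (320,245). The lug to push is at (342,153), the neighbouring lug is at (233,230), and the tongue tip is near (160,290).

Run:
```python
from h import *
d=load("w1"); c=np.array([.608,.056])
for p in [(342,153),(233,230),(101,176),(50,17)]:
    P=onz(d,p,.058); v=P-c; print(P.round(3),np.hypot(*v).round(4),np.degrees(np.arctan2(v[1],v[0])).round(1))
for p in [(393,20),(293,246),(70,157)]: print(onz(d,p,.008).round(4))
print(proj(d,(.5458,-.0588,.045)))
```

```text
[ 0.587 -0.067] 0.1243 -99.6
[0.494 0.012] 0.1227 -158.8
[0.514 0.133] 0.1218 140.8
[0.63 0.18] 0.1262 80.1
[ 0.7113 -0.0832]
[ 0.4713 -0.0463]
[0.5081 0.1958]
[321.10438966 192.6403113 ]
```

Call:
send_rows --motion '[0, 2, 40, 0, 0, 2, 80, 0, 0, 2, 120, 0, 0, 2, 155, 0, 0, 2, 155, 0]'

```text
time: 2.2
tool_pos: [0.5413, -0.0647, 0.0402]
ee_rot: [-3.114, -0.396, 0.014]
wrist_force: [-0.4, 0.6, -1.0]
opening: 0.0001
```

```bash
cat > arc.py <<'E'
import sys
from h import *
from plant import r
c=np.array([.609,.056]); s=r.state()
v=s["tool_pos"][:2]-c; a=np.degrees(np.arctan2(v[1],v[0])); print("t",s["time"],"ang",a.round(1),"r",np.hypot(*v).round(4),"z",s["tool_pos"][2],"F",np.round(s["wrist_force"],1))
step=float(sys.argv[1])
for k in range(1,6):
    t=np.radians(a+step*k); print(shift(s,(*(c+.135*np.array([np.cos(t),np.sin(t)])),.045)).round(0))
E
python3 arc.py 5
```

```text
t 2.2 ang -119.3 r 0.1383 z 0.040184243223797364 F [-0.4  0.6 -1. ]
[11.  5. -5.]
[21. 12. -5.]
[31. 18. -5.]
[41. 24. -5.]
[52. 28. -5.]
```

Call:
send_rows --motion '[11, 5, -5, 0, 21, 12, -5, 0, 31, 18, -5, 0, 41, 24, -5, 0, 52, 28, -5, 0]'

```text
time: 2.7
tool_pos: [0.6005, -0.08, 0.0475]
ee_rot: [-3.115, -0.394, 0.011]
wrist_force: [-2.8, 1.2, -0.1]
opening: 0.0004
```

```bash
python3 arc.py 5
```

```text
t 2.7 ang -93.6 r 0.1362 z 0.04746641269813001 F [-2.8  1.2 -0.1]
[12.  2.  2.]
[23.  4.  2.]
[35.  5.  2.]
[47.  5.  2.]
[59.  4.  2.]
```

Contact at about 2.8 N, as expected. I'll continue along the arc.

Call:
send_rows --motion '[12, 2, 2, 0, 23, 4, 2, 0, 35, 5, 2, 0, 47, 5, 2, 0, 59, 4, 2, 0]'

```text
time: 3.2
tool_pos: [0.6602, -0.0704, 0.0481]
ee_rot: [-3.116, -0.392, 0.008]
wrist_force: [-3.0, 0.5, 0.6]
opening: 0.0002
```

```bash
python3 arc.py 5
```

```text
t 3.2 ang -67.9 r 0.1364 z 0.04808265080002514 F [-3.   0.5  0.6]
[11. -3.  3.]
[23. -7.  3.]
[ 34. -11.   3.]
[ 44. -16.   3.]
[ 55. -22.   3.]
```

Call:
send_rows --motion '[11, -3, 4, 0, 23, -7, 5, 0, 34, -11, 5, 0, 44, -16, 5, 0, 55, -22, 5, 0]'

```text
time: 3.7
tool_pos: [0.7091, -0.0359, 0.0441]
ee_rot: [-3.117, -0.391, 0.007]
wrist_force: [-3.3, -1.5, 1.7]
opening: 0.0002
```

```bash
python3 arc.py 5
```

```text
t 3.7 ang -42.5 r 0.1359 z 0.04411438968610236 F [-3.3 -1.5  1.7]
[ 9. -8. -1.]
[ 18. -15.  -1.]
[ 26. -24.  -1.]
[ 34. -33.  -1.]
[ 40. -43.  -1.]
```

Call:
send_rows --motion '[9, -8, -1, 0, 18, -15, -1, 0, 26, -24, -1, 0, 34, -33, -1, 0, 40, -43, -1, 0]'

```text
time: 4.2
tool_pos: [0.7377, 0.0167, 0.0449]
ee_rot: [-3.117, -0.391, 0.007]
wrist_force: [-1.2, -2.2, -0.1]
opening: 0.0001
```

```bash
python3 arc.py 2.5
python3 - <<'E'
from plant import r
import numpy as np
for n in ["scene","side"]: np.savez(n+"1.npz",**r.get_image(n))
from h import *
for n,(x0,y0,w,h) in {"scene1":(280,145,140,130),"side1":(240,140,140,100)}.items():
    f=load(n)["frame"][:,:,::-1]
    cv2.imwrite(f"pics/{n}_z.png",cv2.resize(f[y0:y0+h,x0:x0+w],None,fx=4.5,fy=4.5,interpolation=2))
E
```

```text
t 4.2 ang -17.0 r 0.1346 z 0.04490743148782257 F [-1.2 -2.2 -0.1]
[ 3. -5. -0.]
[  6. -10.  -0.]
[  9. -15.  -0.]
[ 11. -21.  -0.]
[ 13. -26.  -0.]
```

View pics/side1_z.png

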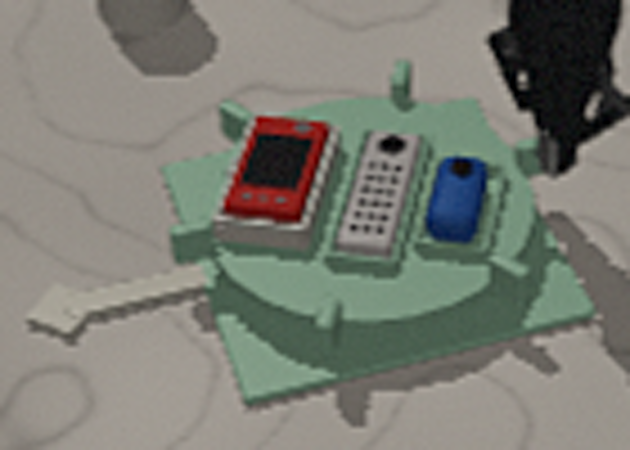

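View pics/scene1_z.png

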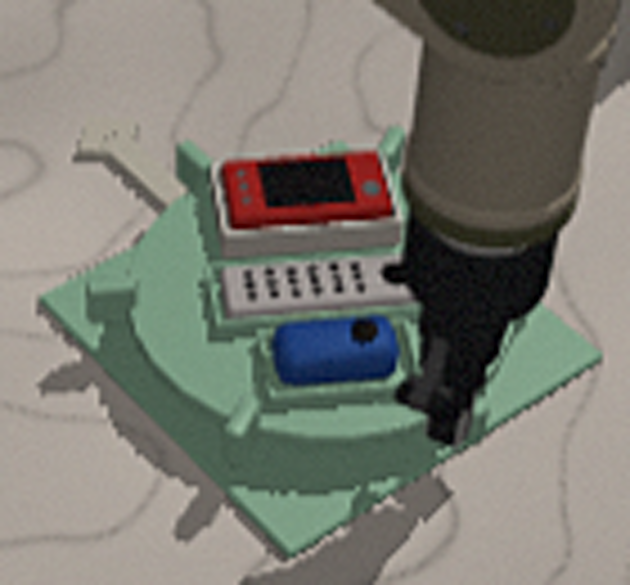

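Side view: the cradle is now at the left rear (270,165 in the crop), with the finger behind the right-hand lug. Remaining angle, from the red console:

```bash
cat > redang.py <<'E'
from h import *
def redang(d,c=np.array([.609,.056]),z=.067,roi=None):
    hsv=cv2.cvtColor(np.ascontiguousarray(d["frame"]),cv2.COLOR_RGB2HSV)
    m=(((hsv[...,0]<8)|(hsv[...,0]>172))&(hsv[...,1]>150)&(hsv[...,2]>60)).astype(np.uint8)*255
    if roi: k=np.zeros_like(m);x0,y0,w,h=roi;k[y0:y0+h,x0:x0+w]=m[y0:y0+h,x0:x0+w];m=k
    ct=max(cv2.findContours(m,0,2)[0],key=cv2.contourArea)[:,0].astype(float)
    P=np.array([onz(d,p,z) for p in ct]).astype(np.float32)
    (x,y),(w,h),a=cv2.minAreaRect(P); v=np.array([x,y])-c
    print("console",round(x,4),round(y,4),"size",round(w,4),round(h,4),"rect ang",round(a,2),"radius",np.hypot(*v).round(4),"dir",np.degrees(np.arctan2(v[1],v[0])).round(2))
    return P
if __name__=="__main__":
    redang(load("scene1"),roi=(280,145,140,130));redang(load("side1"),roi=(240,140,140,100))
E
python3 redang.py
```

```text
console 0.561 0.0959 size 0.0998 0.0593 rect ang 50.47 radius 0.0624 dir 140.27
console 0.5567 0.0912 size 0.1029 0.0529 rect ang 52.08 radius 0.0631 dir 146.09
```

Call:
send_rows --motion '[3, -5, 0, 0, 6, -10, 0, 0, 9, -15, 0, 0, 11, -21, 0, 0, 13, -26, 0, 0]'

```text
time: 4.8
tool_pos: [0.7439, 0.0478, 0.0451]
ee_rot: [-3.115, -0.395, 0.005]
wrist_force: [-1.8, -1.9, -0.3]
opening: 0.0005
```

```bash
python3 arc.py 2.5
```

```text
t 4.8 ang -3.5 r 0.1351 z 0.0451069065908465 F [-1.8 -1.9 -0.3]
[ 2. -6.  0.]
[  3. -11.   0.]
[  4. -17.   0.]
[  5. -23.   0.]
[  6. -29.   0.]
```

Call:
send_rows --motion '[2, -6, 0, 0, 3, -11, 0, 0, 4, -17, 0, 0, 5, -22, 0, 0, 6, -26, 0, 0]'

```text
time: 5.3
tool_pos: [0.7431, 0.0751, 0.0452]
ee_rot: [-3.115, -0.395, 0.005]
wrist_force: [-1.2, -2.5, -0.4]
opening: -0.0
```

```bash
python3 arc.py 1; python3 look.py w2
python3 - <<'E'
from plant import r
from redang import *
for n in ["scene","side"]: np.savez(n+"2.npz",**r.get_image(n))
redang(load("scene2"),roi=(280,145,140,130));redang(load("side2"),roi=(240,140,140,100)); redang(load("w2"))
E
```

```text
t 5.3 ang 8.1 r 0.1355 z 0.045168137954007856 F [-1.2 -2.5 -0.4]
[-0. -2.  0.]
[-0. -5.  0.]
[ 0. -7.  0.]
[ 0. -9.  0.]
[  0. -12.   0.]
5.3 [0.7431 0.0751 0.0452] [-3.115 -0.395  0.005]
console 0.5471 0.0706 size 0.0999 0.0585 rect ang 75.92 radius 0.0636 dir 166.69
console 0.5447 0.0677 size 0.1027 0.0532 rect ang 75.69 radius 0.0653 dir 169.64Traceback (most recent call last):
  File "<stdin>", line 4, in <module>
  File "redang.py", line 6, in redang
    ct=max(cv2.findContours(m,0,2)[0],key=cv2.contourArea)[:,0].astype(float)
       ~~~^^^^^^^^^^^^^^^^^^^^^^^^^^^^^^^^^^^^^^^^^^^^^^^^
ValueError: max() iterable argument is empty
```

View pics/w2.png

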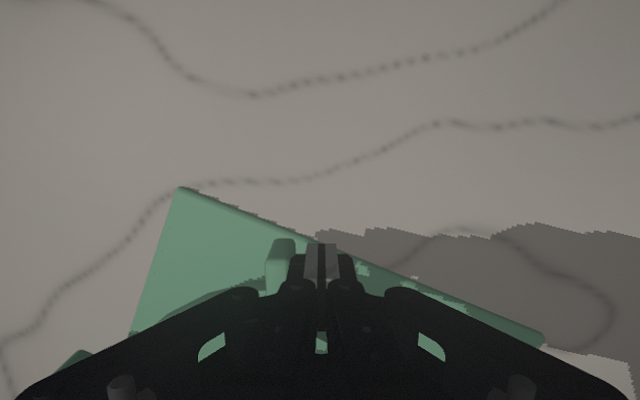

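Call:
send_rows --motion '[0, 2, -5, 0, 0, 2, -45, 0, 0, 2, -90, 0, 0, 2, -135, 0, 0, 2, -180, 0]'

```text
time: 5.95
tool_pos: [0.7443, 0.073, 0.2279]
ee_rot: [-3.113, -0.395, 0.002]
wrist_force: [1.2, 0.0, -0.7]
opening: -0.0002
```

```bash
python3 - <<'E'
from h import *
from plant import r
s=r.state(); print(shift(s,(.48,.04,.26)).round(1))
E
```

```text
[-264.2  -34.2  -31.7]
```

Call:
send_rows --motion '[-45, -6, -6, 0, -90, -12, -12, 0, -135, -18, -17, 0, -180, -23, -22, 0, -222, -29, -28, 0]'

```text
time: 6.45
tool_pos: [0.5204, 0.0452, 0.2567]
ee_rot: [-3.114, -0.395, 0.001]
wrist_force: [0.8, -0.9, 1.0]
opening: 0.0002
```

Call:
send_rows --motion '[-42, -5, -5, 0, -42, -5, -5, 0, -42, -5, -5, 0, -42, -5, -5, 0]'

```text
time: 6.85
tool_pos: [0.4793, 0.0397, 0.2621]
ee_rot: [-3.113, -0.395, -0.001]
wrist_force: [0.9, -0.4, -1.0]
opening: 0.0002
```

```bash
python3 look.py w3
python3 - <<'E'
from redang import *
redang(load("w3"))
E
```

```text
6.85 [0.4793 0.0397 0.2621] [-3.113e+00 -3.950e-01 -1.000e-03]
console 0.547 0.0749 size 0.0973 0.0531 rect ang 75.57 radius 0.0648 dir 163.08
```

View pics/w3.png

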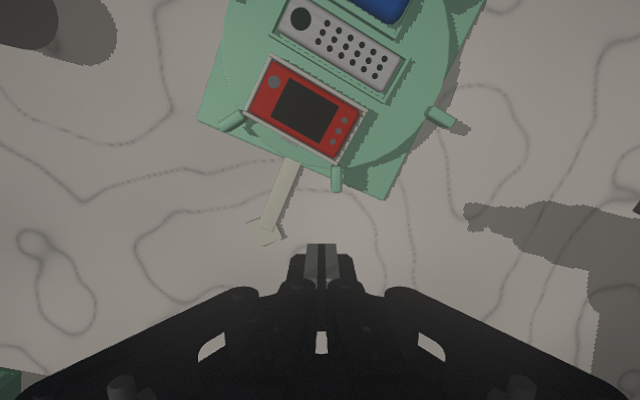

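Wrist view: the tray's front edge runs from about (197,122) to (385,199), and the tongue from (288,160) to (268,235). The console spans (250..360, 60..158), slightly rotated against the tray. I'll fit the tray edges and compare orientations in this one picture.

```bash
cat > tray.py <<'E'
from redang import *
import sys
def fit(d,A,B,z,inset=.12):
    # subpixel edge: gradient max along normal, rough ends A,B
    g=cv2.GaussianBlur(d["frame"].astype(np.float32),(0,0),1.0)
    A,B=np.array(A,float),np.array(B,float);t=(B-A)/np.linalg.norm(B-A);n=np.array([-t[1],t[0]]);out=[]
    for s in np.linspace(inset,1-inset,40):
        p=A+(B-A)*s; o=np.arange(-6,6.01,.25);q=p+o[:,None]*n
        v=cv2.remap(g,q[:,0].astype(np.float32)[None],q[:,1].astype(np.float32)[None],1)[0]
        e=v[:,0]-v[:,1] # red minus green: mint vs stone
        k=np.argmax(abs(np.gradient(e)));out.append(onz(d,p+o[k]*n,z))
    out=np.array(out);l=cv2.fitLine(out.astype(np.float32),cv2.DIST_HUBER,0,.001,.001).ravel()
    res=abs((out-l[2:])@np.array([-l[1],l[0]])); 
    print("line ang",np.degrees(np.arctan2(l[1],l[0])).round(2),"med res mm",(np.median(res)*1e3).round(2)); return l
E
python3 - <<'E'
from tray import *
d=load("w3")
fit(d,(197,122),(336,178),.008,.08) # front edge left part
l=fit(d,(197,122),(275,154),.008,.05)
l=fit(d,(345,183),(385,199),.008,.05)
l=fit(d,(385,199),(486,0),.008,.08)
print([onz(d,p,.008).round(4) for p in [(197,122),(385,199)]])
c=np.array([.609,.056])
for p in [(437,117),(336,180),(233,121)]:
    P=onz(d,p,.058);v=P-c;print(P,np.hypot(*v),np.degrees(np.arctan2(v[1],v[0])))
f=d["frame"][40:250,180:420,::-1];cv2.imwrite("pics/w3z.png",cv2.resize(f,None,fx=3,fy=2.8*1.0,interpolation=2))
E
```

```text
line ang 81.03 med res mm 0.18
line ang 81.0 med res mm 0.14
line ang 81.08 med res mm 0.18
line ang -9.05 med res mm 0.28
[array([0.5035, 0.1979]), array([ 0.4695, -0.0454])]
[ 0.57516852 -0.05816242] 0.11906984275830901 -106.50693434103073
[0.48603547 0.02503714] 0.12680289347900475 -165.8665603342439
[0.51902375 0.14412523] 0.125943564213347 135.5954562130335
```

View pics/w3z.png

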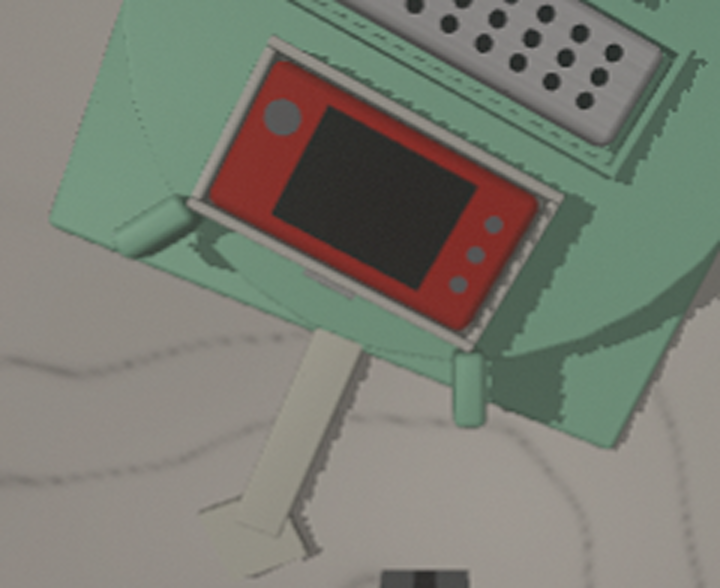

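```bash
cat >> tray.py <<'E'
def rededges(d):
    hsv=cv2.cvtColor(np.ascontiguousarray(d["frame"]),cv2.COLOR_RGB2HSV)
    m=(((hsv[...,0]<8)|(hsv[...,0]>172))&(hsv[...,1]>150)&(hsv[...,2]>60)).astype(np.uint8)*255
    ct=max(cv2.findContours(m,0,1)[0],key=cv2.contourArea)[:,0].astype(float)
    P=np.array([onz(d,p,.068) for p in ct]).astype(np.float32); (x,y),(w,h),a=cv2.minAreaRect(P)
    if w<h: a+=90; w,h=h,w
    t=np.radians(a);u=np.array([np.cos(t),np.sin(t)]);v=np.array([-u[1],u[0]]);q=P-[x,y];L=q@u;S=q@v
    for name,sel in [("long",(S>h/2-.004)&(abs(L)<w*.38)),("long",(S<-h/2+.004)&(abs(L)<w*.38)),("short",(L>w/2-.004)&(abs(S)<h*.3)),("short",(L<-w/2+.004)&(abs(S)<h*.3))]:
        l=cv2.fitLine(P[sel],cv2.DIST_HUBER,0,.001,.001).ravel();print(name,(np.degrees(np.arctan2(l[1],l[0]))%180).round(2),sel.sum())
    print("centre",x,y)
E
python3 - <<'E'
from tray import *
rededges(load("w3"))
E
```

```text
long 75.55 64
long 75.41 67
short 165.42 31
short 165.19 28
centre 0.5469569563865662 0.07481294870376587
```

Tray yaw is −9.0° and the disc −14.6°, so 5.6° remain. I'll push the nearby front-right lug (at −165°) counter-clockwise; the finger face is almost flat to it there.

```bash
python3 - <<'E'
from h import *
from plant import r
s=r.state(); print(shift(s,(.476,.056,.15)).round(1),shift(s,(.476,.056,.045)).round(1))
E
```

```text
[  0.8 -16.1 111.8] [  0.8 -15.7 216.8]
```

Call:
send_rows --motion '[1, -16, 45, 0, 1, -16, 90, 0, 1, -16, 120, 0, 1, -16, 120, 0]'

```text
time: 7.3
tool_pos: [0.4741, 0.0562, 0.1378]
ee_rot: [-3.11, -0.396, 0.012]
wrist_force: [0.1, 0.3, 0.5]
opening: -0.0
```

```bash
python3 - <<'E'
from h import *
from plant import r
s=r.state(); print(s["tool_pos"],shift(s,(.476,.056,.045)).round(1))
E
```

```text
[0.47409801 0.05622768 0.13777433] [ 2.4  1.4 92.8]
```

Call:
send_rows --motion '[1, 0, 40, 0, 1, 0, 75, 0, 1, 0, 92, 0, 1, 0, 92, 0]'

```text
time: 7.7
tool_pos: [0.4741, 0.0572, 0.0449]
ee_rot: [-3.109, -0.396, 0.016]
wrist_force: [0.4, 0.9, 0.1]
opening: 0.0001
```

Call:
send_rows --motion '[0, 2, 0, 0, 0, 4, 0, 0, 0, 6, 0, 0, 0, 8, 0, 0]'

```text
time: 8.1
tool_pos: [0.4768, 0.0491, 0.0457]
ee_rot: [-3.11, -0.395, 0.014]
wrist_force: [-0.7, 0.2, 1.0]
opening: 0.0
```

Call:
send_rows --motion '[0, 2, 0, 0, 0, 3, 0, 0, 0, 5, 0, 0, 0, 6, 0, 0]'

```text
time: 8.5
tool_pos: [0.4783, 0.0432, 0.0457]
ee_rot: [-3.109, -0.395, 0.014]
wrist_force: [-0.8, 1.8, 0.8]
opening: -0.0005
```

Call:
send_rows --motion '[0, 1, 0, 0, 0, 2, 0, 0, 0, 3, 0, 0]'

```text
time: 8.8
tool_pos: [0.479, 0.0405, 0.0457]
ee_rot: [-3.109, -0.396, 0.014]
wrist_force: [-0.6, 2.3, 1.3]
opening: -0.0001
```

Call:
send_rows --motion '[0, 2, 0, 0, 0, 4, 0, 0, 0, 6, 0, 0, 0, 7, 0, 0]'

```text
time: 9.2
tool_pos: [0.4809, 0.0335, 0.0456]
ee_rot: [-3.109, -0.395, 0.014]
wrist_force: [-0.0, 2.3, 1.2]
opening: -0.0002
```

Run:
```python
from plant import r
from redang import *
for n in ["scene","side"]: np.savez(n+"3.npz",**r.get_image(n))
redang(load("scene3"),roi=(280,145,140,130));redang(load("side3"),roi=(240,140,140,100))
s=r.state();print(s["tool_pos"],s["wrist_force"])
```

```text
console 0.5462 0.0666 size 0.1016 0.0584 rect ang 79.5 radius 0.0637 dir 170.44
console 0.5514 0.0604 size 0.1058 0.0497 rect ang 70.0 radius 0.0578 dir 175.63
[0.48089187 0.03348012 0.04562247] [-0.31772347  1.59464473  0.67947684]
```

Call:
send_rows --motion '[0, -2, -10, 0, 0, -2, -55, 0, 0, -2, -105, 0, 0, -2, -155, 0, 0, -2, -200, 0]'

```text
time: 9.8
tool_pos: [0.4821, 0.0343, 0.249]
ee_rot: [-3.11, -0.396, 0.011]
wrist_force: [1.0, -0.5, 0.0]
opening: -0.0002
```

Call:
send_rows --motion '[0, -1, -16, 0, 0, -1, -16, 0, 0, -1, -16, 0]'

```text
time: 10.1
tool_pos: [0.4819, 0.035, 0.2651]
ee_rot: [-3.111, -0.396, 0.011]
wrist_force: [-0.4, -0.4, -0.9]
opening: 0.0001
```

```bash
python3 look.py w4
python3 - <<'E'
from tray import *
d=load("w4")
p=[proj(d,(*q,.008)) for q in [(.5035,.1979),(.4695,-.0454)]];print(p)
fit(d,p[0],p[0]+(p[1]-p[0])*.45,.008,.05);fit(d,p[0],p[1],.008,.05)
rededges(d)
E
```

```text
10.1 [0.4819 0.035  0.2651] [-3.111 -0.396  0.011]
[array([194.41046484, 121.39164198]), array([381.22571605, 198.12011316])]
line ang 80.95 med res mm 0.16
line ang 80.82 med res mm 0.29
long 80.22 66
long 80.24 68
short 170.08 30
short 169.01 28
centre 0.5456804037094116 0.06957479566335678
```

View pics/w4.png

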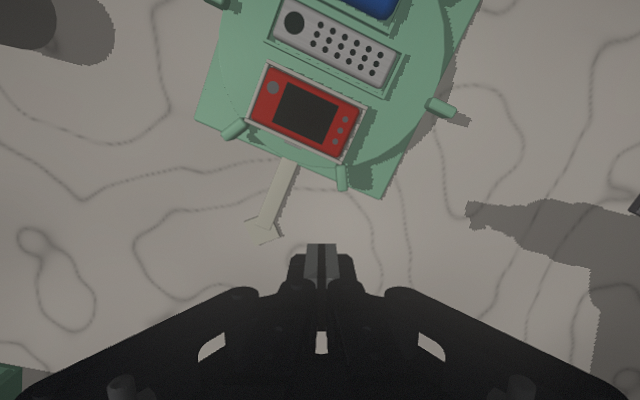

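The long edges say about 0.7° remain, but the console's centre direction says 2–3°. I'll cross-check with the fixed cameras, which are now unobstructed.

Run:
```python
from plant import r
from tray import *
for n in ["scene","side"]: np.savez(n+"4.npz",**r.get_image(n))
for n,(x0,y0,w,h) in {"scene4":(280,165,140,110),"side4":(240,140,140,100)}.items():
    d=load(n);f=d["frame"];cv2.imwrite(f"pics/{n}_z.png",cv2.resize(f[y0:y0+h,x0:x0+w,::-1],None,fx=5.5,fy=5.4,interpolation=2))
    k=np.zeros_like(f);k[y0:y0+h,x0:x0+w]=f[y0:y0+h,x0:x0+w];d["frame"]=k;print(n);rededges(d)
a=load("scene4");b=load("side4")
c=[(.7113,-.0855),(.4695,-.0467),(.505,.196),(.7495,.1586)]
for nm,d,es in (("scene",a,[(1,0),(0,3)]),("side",b,[(1,0),(1,2),(0,3)])):
    for i,j in es: print(nm,i,j);fit(d,proj(d,(*c[i],.008)),proj(d,(*c[j],.008)),.008)
w=load("w4");f=w["frame"][40:250,180:420,::-1];cv2.imwrite("pics/w4z.png",cv2.resize(f,None,fx=3,fy=2.8,interpolation=2))
```

```text
scene4
long 78.81 5
long 80.43 22
short 168.29 8
short 168.59 7
centre 0.5466347336769104 0.06583047658205032
side4
long 81.25 16
long 79.94 16
short 170.52 7
short 171.61 10
centre 0.5431079864501953 0.06180565059185028
scene 1 0
line ang -9.01 med res mm 0.15
scene 0 3
line ang 80.88 med res mm 0.47
side 1 0
line ang -9.38 med res mm 0.67
side 1 2
line ang 80.96 med res mm 0.31
side 0 3
line ang 78.92 med res mm 2.27
```

View pics/w4z.png

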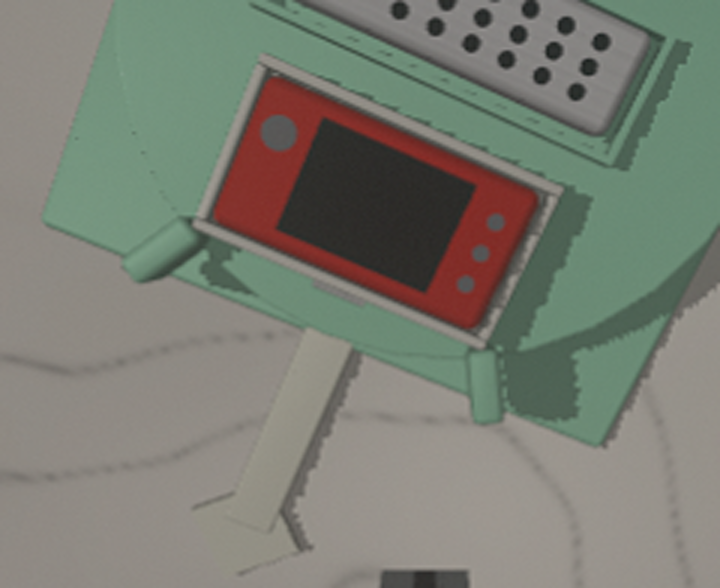

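View pics/scene4_z.png

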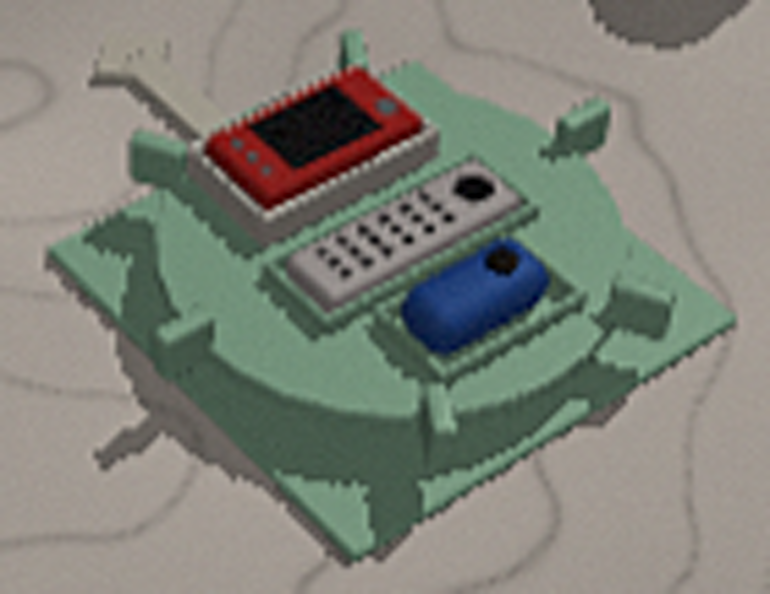

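Orientations agree across cameras: the tray is at 81.0° and the console's long edges at about 80.2°. I'll give one more small push of about 2 mm past the last contact (TCP y .0335 → .0317).

```bash
python3 - <<'E'
from h import *
from plant import r
s=r.state(); print(shift(s,(.479,.044,.046)).round(1))
E
```

```text
[  1.8  -7.6 217.9]
```

Call:
send_rows --motion '[2, -9, 45, 0, 2, -9, 90, 0, 2, -9, 135, 0, 2, -9, 165, 0, 2, -9, 180, 0]'

```text
time: 10.75
tool_pos: [0.4766, 0.0451, 0.0801]
ee_rot: [-3.109, -0.396, 0.024]
wrist_force: [0.2, -0.1, 0.3]
opening: 0.0001
```

Call:
send_rows --motion '[0, 0, 15, 0, 0, 0, 30, 0, 0, 0, 37, 0, 0, 0, 37, 0]'

```text
time: 11.15
tool_pos: [0.475, 0.0453, 0.0419]
ee_rot: [-3.108, -0.397, 0.028]
wrist_force: [-0.1, -1.2, 0.7]
opening: -0.0004
```

```bash
python3 - <<'E'
from h import *
from plant import r
s=r.state(); print(s["tool_pos"],s["wrist_force"],shift(s,(.481,.0317,.046)).round(1))
E
```

```text
[0.47495365 0.04529751 0.04190213] [-0.09027976 -1.2035428   0.69348407] [ 2.4 14.6 -4.3]
```

Call:
send_rows --motion '[2, 4, -2, 0, 2, 8, -4, 0, 2, 11, -4, 0, 2, 13, -4, 0, 2, 15, -4, 0]'

```text
time: 11.65
tool_pos: [0.4811, 0.0315, 0.0461]
ee_rot: [-3.108, -0.397, 0.026]
wrist_force: [-0.1, 2.7, 1.7]
opening: -0.0001
```

```bash
python3 - <<'E'
from h import *
from plant import r
s=r.state(); print(s["tool_pos"],s["wrist_force"],shift(s,(.481,.0317,.046)).round(1))
E
```

```text
[0.48109043 0.03148893 0.04612672] [-0.08415836  2.72002803  1.73363108] [-0.  -0.2  0.1]
```

Back off, lift and look again.

Call:
send_rows --motion '[0, -3, -5, 0, 0, -3, -50, 0, 0, -3, -100, 0, 0, -3, -150, 0, 0, -3, -200, 0]'

```text
time: 12.15
tool_pos: [0.4833, 0.0334, 0.2486]
ee_rot: [-3.108, -0.398, 0.026]
wrist_force: [1.7, -0.8, -0.2]
opening: -0.0003
```

Call:
send_rows --motion '[0, 0, -15, 0, 0, 0, -15, 0, 0, 0, -15, 0, 0, 0, -15, 0]'

```text
time: 12.55
tool_pos: [0.4828, 0.0332, 0.2623]
ee_rot: [-3.108, -0.398, 0.029]
wrist_force: [-0.1, -0.3, -0.1]
opening: -0.0
```

```bash
python3 look.py w5
python3 - <<'E'
from tray import *
from plant import r
d=load("w5")
p=[proj(d,(*q,.008)) for q in [(.5035,.1979),(.4695,-.0454)]]
fit(d,p[0],p[0]+(p[1]-p[0])*.45,.008,.05);fit(d,p[0],p[1],.008,.05)
rededges(d)
for n,(x0,y0,w,h) in {"scene":(280,165,140,110),"side":(240,140,140,100)}.items():
    d=dict(r.get_image(n));f=d["frame"]
    k=np.zeros_like(f);k[y0:y0+h,x0:x0+w]=f[y0:y0+h,x0:x0+w];d["frame"]=k;print(n);rededges(d)
s=r.state();print(s["wrist_force"],shift(s,(.546,.0665,.085)).round(1),s["tool_pos"])
E
```

```text
12.55 [0.4828 0.0332 0.2623] [-3.108 -0.398  0.029]
line ang 80.86 med res mm 0.24
line ang 80.95 med res mm 0.25
long 81.14 67
long 81.07 70
short 171.09 31
short 170.51 30
centre 0.5456791520118713 0.06863003969192505
scene
long 81.53 9
long 81.05 21
short 170.07 9
short 171.76 10
centre 0.5467640161514282 0.06409849971532822
side
long 81.09 16
long 80.79 16
short 172.02 6
short 170.19 10
centre 0.5430700182914734 0.06058472767472267
[ 0.20224382 -0.43789811 -0.06494116] [ 72.3 -14.3 176.5] [0.48303282 0.03327086 0.26255376]
```

View pics/w5.png

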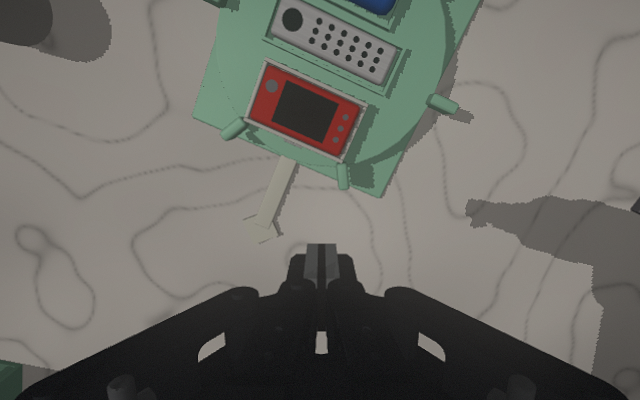

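The console edges (81.1°) match the tray (80.9–81.0°), so the alignment is good in all three views. Now to press at the console's centre (.546,.0665).

Call:
send_rows --motion '[35, -7, 40, 0, 72, -14, 80, 0, 72, -14, 120, 0, 72, -14, 155, 0, 72, -14, 170, 0]'

```text
time: 13.2
tool_pos: [0.5435, 0.066, 0.0874]
ee_rot: [-3.106, -0.399, 0.038]
wrist_force: [-0.5, -0.3, -0.1]
opening: -0.0002
```

```bash
python3 - <<'E'
from h import *
from plant import r
s=r.state(); print(s["tool_pos"],s["wrist_force"],shift(s,(.546,.0665,.070)).round(1))
E
```

```text
[0.54353014 0.06597412 0.08742063] [-0.50888941 -0.27015833 -0.1237239 ] [ 2.9  0.3 17.4]
```

Call:
send_rows --motion '[2, 0, 7, 0, 3, 0, 13, 0, 3, 0, 16, 0, 3, 0, 17, 0]'

```text
time: 13.6
tool_pos: [0.5467, 0.0668, 0.0713]
ee_rot: [-3.107, -0.398, 0.036]
wrist_force: [-0.1, -0.2, -0.4]
opening: -0.0
```

Call:
send_rows --motion '[0, 0, 1, 0, 0, 0, 3, 0, 0, 0, 4, 0, 0, 0, 5, 0, 0, 0, 5, 0]'

```text
time: 14.1
tool_pos: [0.547, 0.0668, 0.0667]
ee_rot: [-3.107, -0.398, 0.034]
wrist_force: [-0.2, 0.0, 4.4]
opening: 0.0001
```

Call:
send_rows --motion '[0, 0, 1, 0, 0, 0, 2, 0, 0, 0, 3, 0, 0, 0, 4, 0, 0, 0, 5, 0]'

```text
time: 14.6
tool_pos: [0.547, 0.0668, 0.0616]
ee_rot: [-3.107, -0.398, 0.034]
wrist_force: [0.9, -0.7, 5.1]
opening: 0.0002
```

Call:
send_rows --motion '[0, 0, 1, 0, 0, 0, 2, 0, 0, 0, 2, 0, 0, 0, 2, 0]'

```text
time: 15.0
tool_pos: [0.5471, 0.0668, 0.0601]
ee_rot: [-3.107, -0.398, 0.034]
wrist_force: [-3.5, -2.0, 11.5]
opening: 0.0001
```

Call:
send_rows --motion '[0, 0, 1, 0, 0, 0, 1, 0, 0, 0, 1, 0]'

```text
time: 15.3
tool_pos: [0.5471, 0.0668, 0.0601]
ee_rot: [-3.108, -0.398, 0.034]
wrist_force: [-5.1, -2.4, 16.2]
opening: 0.0001
```

The TCP stopped at z = 0.0601 while the force rose to 16 N, so the console is on its stop. Lift straight off and check.

Call:
send_rows --motion '[0, 0, -2, 0, 0, 0, -15, 0, 0, 0, -50, 0, 0, 0, -100, 0, 0, 0, -150, 0]'

```text
time: 15.8
tool_pos: [0.5497, 0.0662, 0.2118]
ee_rot: [-3.107, -0.399, 0.036]
wrist_force: [1.0, -0.5, 0.1]
opening: 0.0
```

```bash
python3 - <<'E'
from h import *
from plant import r
s=r.state(); print(s["tool_pos"],s["wrist_force"],shift(s,(.483,.033,.262)).round(1))
E
```

```text
[0.54966451 0.06615952 0.21179452] [ 1.04439063 -0.52295966  0.09451697] [-73.9  14.7 -48.8]
```

Call:
send_rows --motion '[-35, 7, -25, 0, -74, 15, -49, 0, -74, 15, -49, 0, -74, 15, -49, 0, -74, 15, -49, 0]'

```text
time: 16.3
tool_pos: [0.4831, 0.033, 0.2616]
ee_rot: [-3.106, -0.4, 0.037]
wrist_force: [1.5, -0.1, 0.2]
opening: -0.0001
```

```bash
python3 look.py w6
python3 - <<'E'
from tray import *
from plant import r
d=load("w6")
p=[proj(d,(*q,.008)) for q in [(.5035,.1979),(.4695,-.0454)]]
fit(d,p[0],p[0]+(p[1]-p[0])*.45,.008,.05);fit(d,p[0],p[1],.008,.05)
rededges(d)
d=dict(r.get_image("scene"));f=d["frame"];a=cv2.resize(f[165:275,280:420,::-1],None,fx=5.5,fy=5.4,interpolation=2);cv2.imwrite("pics/scene6.png",a)
d=dict(r.get_image("side"));f=d["frame"];cv2.imwrite("pics/side6.png",cv2.resize(f[140:240,240:380,::-1],None,fx=5.5,fy=5.4,interpolation=2))
E
```

```text
16.3 [0.4831 0.033  0.2616] [-3.106 -0.4    0.037]
line ang 80.8 med res mm 0.15
line ang 81.04 med res mm 0.27
long 81.13 66
long 81.04 68
short 170.93 31
short 171.33 29
centre 0.5458430647850037 0.06809790432453156
```

View pics/scene6.png

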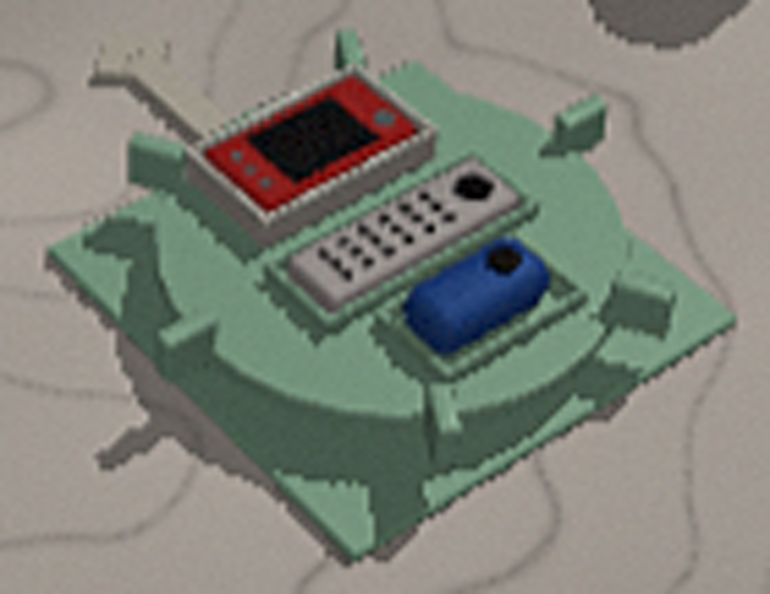

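View pics/side6.png

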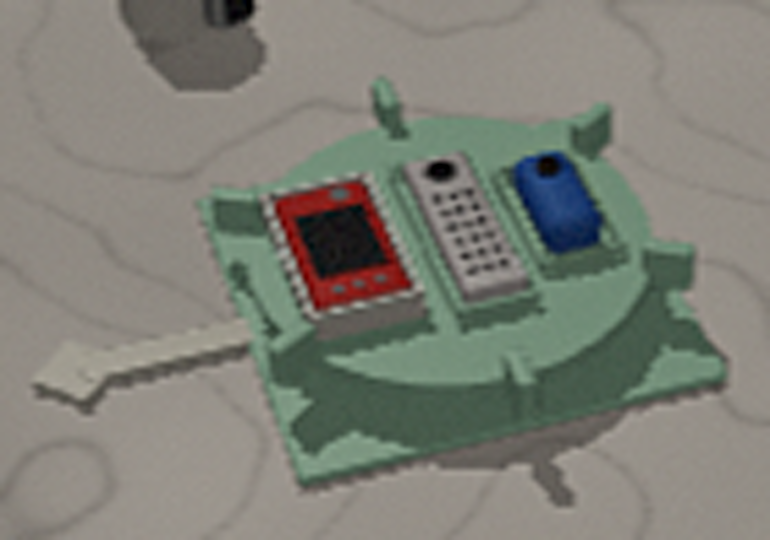

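View pics/w6.png

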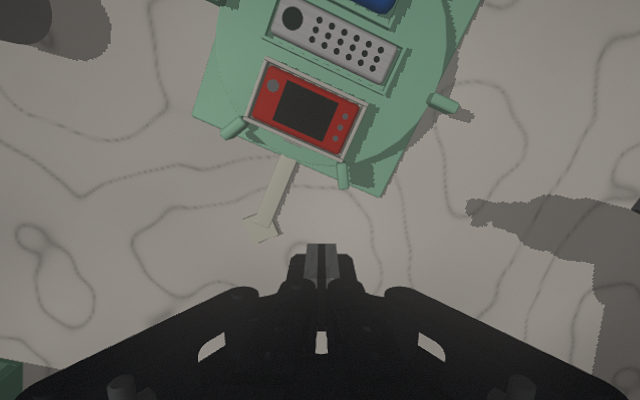

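All views show the console flush with the cradle's white walls and square to the front edge at the tongue. The remote and the grip lie in their trays, and the arm is clear.

```bash
python3 -c "
from plant import r
print(r.finish_job())"
```

```text
the job is handed in; nothing more can be done
None
```

The carousel now faces the front, the console is pushed fully home, and I have handed in the job at about 16 s of the 72 s allowed.

- **Turning:** I turned the carousel about 120° counter-clockwise by pushing its lugs with the closed fingers. That took one long sweep and two small corrections from the front, with about 2 to 4 N on the lugs.
- **Alignment:** In the last wrist picture the console's long edges are at 81.0–81.1° and the tray's front edge at 80.8–81.0°, so they agree to about 0.3°.
- **Pressing:** I pushed the console straight down at its centre. It moved at about 5 N, then stopped at z = 0.0601 m while the force rose to 16 N. The pictures show it flush with the cradle's walls.
- **Other objects:** The remote and hand grip are still in their trays. I never went near the mug or the cases, but I took no final picture to check them.

One check disagreed before pressing: the direction from the axis to the console's centre differed between cameras by a few degrees (about 168–176°, target 171°). I put that down to the roughly 2 mm calibration error and relied on the edge directions, which agreed in all three views.

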